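Snap the lid onto the nested tub set

ROBOT

A 6-joint arm with a two-finger parallel gripper is mounted at the origin on the work surface. World frame = base frame: x ahead of the robot, y to its left, z up, the work surface at z = 0. Lengths are in mm, angles in rad, forces in N, time in s.
With the tool pointing down it reaches from about 400 to 925 mm from the base axis. Payload 12.5 kg.
Tool frame: the origin (TCP) lies where the fingers leave the gripper's body, on its centre line; the fingertips stand 78 mm ahead of it and the grasp point (between the pads) lies 59 mm ahead of it (env.tip_extent is the distance from the TCP to the fingertips, in mm); z points along the fingers, y is the direction in which the jaws open and shut (so a half turn about z gives the same grasp; the last joint's range is limited). The gripper opens to 95 mm and grips with 3 to 60 N. Pads are 20 mm wide; open, the fingers measure 119 mm over their backs; the gripper's body (75 mm by 180 mm) begins 59 mm behind the grasp point.
Start: joints at [-1.333, 0.491, 1.559, -0, 1.092, -0.106], TCP at [210.689, -588.429, 292.261] pointing down, gripper open.
Joint ranges: [-3.1, 3.1], [-0.84, 2.19], [0.05, 2.79], [-1.13, 4.28], [0.06, 2.93], [-2.69, 2.69]. Speed limits (rad/s): [2.22, 2.22, 2.79, 3.14, 3.14, 3.14].

INTERFACE

Orientations are given as [roll, pitch, yaw] about the fixed x, y, z axes, in that order (R = Rz(yaw) Ry(pitch) Rx(roll)).
In Python, from cell import env gives the robot as it stands. The module is installed in compiled form; this text tells all that it offers.
- The arm moves only by the tool play_rows, never from a script. Its argument "targets" is a list of rows, each an object with "linear": the shift along the tool's x, y, z in mm, a list of three; "turn": the turn about the tool's z in rad. A call has 1 to 20 rows; each row is the pose to reach, as a shift and turn from the pose commanded when the call began, along the tool's axes at that moment; what a row does not reach only later rows make up. A row lasts 1/8 s, in which the tool goes at most 62.5 mm and 10.7 degrees, less where a joint would pass 70% of its speed; a pose out of reach is approached as far as the arm can. A call with a gripper value outside its range is refused whole. "hand" is the finger opening in mm, from 0 to 95.1, set as the call begins (left out, the last holds). The fingers move at their own pace and stop on an object; the grip force is fixed at half the most. Time passes only in rows, so rows that repeat a pose let the fingers close. It gives the time, the measured TCP pose, the force and the opening at its end, in the units of the state.
- env.state(): the state, without advancing time (a new reading comes with each control period).
- env.read_camera(name): name is "scene" or "top" or "wrist"; returns (picture, depth): 480x640x3 uint8, red, green, blue; 480x640 float32, mm along the optical axis (not along the pixel's ray), 0 where there is no reading.
- env.camera_params(name): a dict with "fx", "fy", "cx", "cy" (pixels), "k1" (the pictures are not rectified: a ray, as slopes to the right and down, at radius r is drawn at 1 + k1 r^2 times it, then the intrinsics apply), "R" (3x3) and "t" (3): a world point X has camera coordinates R X + t. Camera axes: x right, y down, z forward; pixel columns grow to the right and rows downward; lengths in mm; the calibration is good to about 2 mm. A picture is of the moment at which its call begins: read the wrist's pose just before it. camera_params takes no time and is no camera call; for the wrist camera it gives the pose at the moment of the call.
- env.job_done(): hands the job in, once; it reports no verdict.
The state is a dict: "t": time; "joints": joint angles; "qvel": joint speeds; "tau": joint torques, N m; "eef_pos": TCP position; "tcp_rot": TCP orientation; "ft_force": force on the tool from outside, world axes, zero at the start; "moment": the same for the moment, N m; "opening": opening from 0.0 (shut) to 1.0 (fully open).
Only numpy, scipy, OpenCV 4.12 (cv2) and the standard library are available. Lean on these libraries where they do the work, as an engineer would, in place of code of your own. Each camera call takes 0.05 s, during which the arm holds its last target.

TASK

The set of nested food tubs is going into the sale: put the blue lid on the blue tub and press it straight down until it snaps home under all four clips, seated level on the rim. Then let go, with the tub standing on the table. Leave the smaller yellow lid and yellow tub where they are.

Things in the scene. Friction and masses are not known exactly. Their poses are not given: they have to be found in the camera images.
- blue_lid: Blue round plug lid, 60 g, right way up on the table. Origin: centre of the plug's underside, z up. Above it: tapered plug 0-28 mm (radius 52 at the foot, 64.5 from 17 mm up), disc 28-35 mm (underside radius 70, sits on the tub rim; bevelled out to 76), central cylindrical knob, radius 16, 35-67 mm: grip it from above, any yaw. Seated, its origin is 57 mm above the tub's, on its axis.
- blue_tub: Blue open tub, 650 g, loose, small tubs inside. Origin: centre of underside, z up. Rim height 85 mm, mouth radius 66. 4 white spring clips on the rim at 45, 135, 225, 315 deg from x: out to radius 83, up to 99 mm. Held level, the plug centres itself from 10 mm off (dropped, from 5); the clips stop the disc 7 mm above the rim until a steady press of 5-15 N springs them over its edge. Yaw is free.
- yellow_lid: Yellow lid of the same form but smaller (disc radius 56 mm, plug radius 46 mm, same knob and heights). It does not fit the blue tub. Origin: centre of the underside of its plug, z up. To be left alone.
- yellow_tub: Open yellow plastic tub, smaller (rim radius 53 mm, height 70 mm; its white clips reach out to radius 62 mm and up to 84 mm), empty, loose, about 300 g. Origin: centre of its underside, z up. To be left alone.
There are look-alikes about, which are no part of the job. What is shaped like the blue_lid but pink is not meant.

How it is judged:
By the outcome, as a careful person would: the job done as asked, in the order asked, and still so for the second after the job is handed in, with the robot touching nothing.
It also fails if it takes over 40 s, if anything falls off the work surface, if the arm or the gripper's body presses on something with over 40 N, if the wrist force passes 120 N, or if a joint passes its speed limit or range.

## Working session

There is one attempt and no reset: what is moved stays moved. The work goes in short steps, Python scripts to look and compute and a tool call to move; the robot and the scene stay as the last step left them, time stands still between calls to the robot, and variables do not carry over. Pictures are saved under pics/ and viewed, and the job is handed in when it is done.

Besides the shell and the picture viewer there is one more tool, called after "Emit:" as name(argument=value, ...), one argument or row to a line, values as JSON. play_rows: Moves the arm, as the interface text tells. Its arguments: {"type":"object","properties":{"targets":{"type":"array","items":{"type":"object","properties":{"linear":{"type":"array","items":{"type":"number"}},"turn":{"type":"number"}}}},"hand":{"type":"number"}},"required":["targets"]}

```bash
mkdir -p pics
cat > h.py <<'E'
from cell import env
import numpy as np, cv2
def save(n,im): cv2.imwrite('pics/'+n+'.png',cv2.cvtColor(im,cv2.COLOR_RGB2BGR))
def pts(name,uv,P,z=None,depth=None):
    K=np.array([[P['fx'],0,P['cx']],[0,P['fy'],P['cy']],[0,0,1.]])
    uv=np.asarray(uv,float).reshape(-1,1,2)
    n=cv2.undistortPoints(uv,K,np.array([P['k1'],0,0,0.])).reshape(-1,2)
    d=np.c_[n,np.ones(len(n))]; R=np.array(P['R']);t=np.array(P['t'])
    dw=d@R; c=-R.T@t
    if depth is not None: return c+dw*np.asarray(depth)[:,None]
    return c+dw*((z-c[2])/dw[:,2])[:,None]
E
python3 - <<'E'
from h import *
for n in('scene','top'):
    p,d=env.read_camera(n); save(n,p); np.save(n+'_p.npy',p);np.save(n+'_d.npy',d); print(env.camera_params(n), (d>0).mean())
print(env.state())
E
```

```text
{'fx': 456.73646366832696, 'fy': 456.73646366832696, 'cx': 313.6326957968341, 'cy': 241.46798609844038, 'k1': -0.007757123993035029, 'R': array([[-0.42030342,  0.90731887,  0.01084   ],
       [ 0.59154641,  0.2830457 , -0.75495561],
       [-0.68805369, -0.31089806, -0.6556863 ]]), 't': array([ 209.45753666, -269.29077415, 1318.59796547])} 0.9958463541666667
{'fx': 476.1574505557631, 'fy': 476.1574505557631, 'cx': 321.21652754768866, 'cy': 239.03733888641887, 'k1': -0.018243949525555928, 'R': array([[ 0.00226837, -0.99996857, -0.00759728],
       [-0.99841782, -0.00183787, -0.05620031],
       [ 0.05618458,  0.00771274, -0.99839061]]), 't': array([   5.74476516,  494.49628727, 1142.4053331 ])} 0.9959114583333334
{'t': 0.1, 'joints': array([-1.33259883e+00,  4.91469700e-01,  1.55939215e+00,  2.97715588e-06,
        1.09169681e+00, -1.05577998e-01]), 'qvel': array([ 0.0012004 , -0.00162552, -0.00225405, -0.00068754, -0.00035208,
       -0.00064109]), 'tau': array([ 5.34384526e-03, -6.13621545e+01, -2.58604199e+01,  6.94777770e-02,
        4.69814998e-02, -4.01654722e-05]), 'eef_pos': array([ 210.65375837, -588.27965351,  291.73727141]), 'tcp_rot': array([-3.14063231e+00, -1.04425199e-04,  3.43774066e-01]), 'ft_force': array([-0.47578646, -0.79013901, -0.50017987]), 'moment': array([ 0.02350002,  0.01328262, -0.01987116]), 'opening': 1.0047126261856936}
```

View pics/top.png

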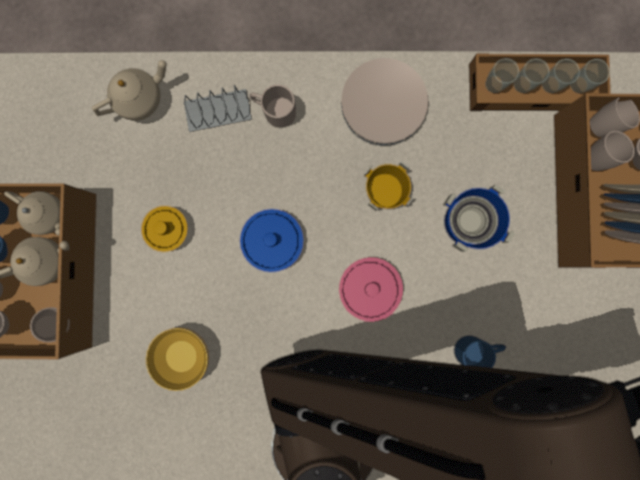

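View pics/scene.png

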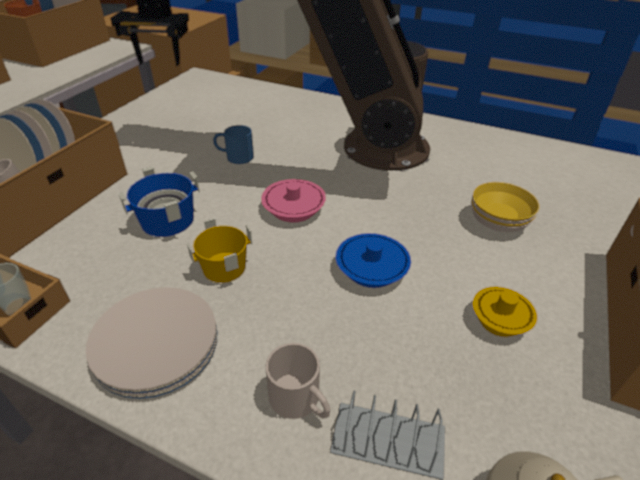

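The top view shows three lid-shaped things: blue at (272,240), pink at (371,289) and yellow at (165,229). The blue one fits: it is blue and large, while pink is the excluded look-alike and yellow is smaller. The open tub with nested tubs, blue with 4 white clips, is at (476,218). The yellow tub is at (389,187). Next I'll confirm in a crop and measure.

Run:
```python
from h import *
for n in('top','scene'):
    p=np.load(n+'_p.npy');d=np.load(n+'_d.npy');P=env.camera_params(n)
    hsv=cv2.cvtColor(p,cv2.COLOR_RGB2HSV)
    m=cv2.inRange(hsv,(105,150,40),(125,255,255))
    nn,l,s,c=cv2.connectedComponentsWithStats(m)
    for i in range(1,nn):
        if s[i,4]<500: continue
        v,u=np.where(l==i)
        X=pts(n,np.c_[u,v],P,depth=d[v,u])
        print(n,s[i],c[i].round(1),np.percentile(X[:,2],[5,50,95,99.5]).round(1),np.median(X,0).round(1))
        cn=max(cv2.findContours((l==i).astype(np.uint8),cv2.RETR_EXTERNAL,cv2.CHAIN_APPROX_NONE)[0],key=cv2.contourArea)
        cn=cv2.convexHull(cn).reshape(-1,2)
        for z in(31,67,85):
            Y=pts(n,cn,P,z=z).astype(np.float32); 
            cc,r=cv2.minEnclosingCircle(Y[:,:2]); print('  z',z,cc,r)
        # knob / rim from depth
        k=X[(X[:,2]>57)&(X[:,2]<72)]; print('  57-72',len(k),((k.min(0)+k.max(0))/2).round(1) if len(k) else '')
        k=X[(X[:,2]>78)&(X[:,2]<90)]; 
        if len(k)>10: print('  rim',len(k),cv2.minEnclosingCircle(k[:,:2].astype(np.float32)))
p=np.load('top_p.npy')
a=cv2.resize(p[190:290,210:340],None,fx=3,fy=4*.75,interpolation=2);b=cv2.resize(p[170:270,420:550],None,fx=3,fy=3,interpolation=2)
save('crop',np.hstack([a,b]))
```

```text
top [446 189  63  59 909] [486.4 215.4] [34.7 63.5 84.1 87.2] [ 550.2 -395.3   63.5]Traceback (most recent call last):
  File "<stdin>", line 16, in <module>
cv2.error: OpenCV(4.12.0) /io/opencv/modules/imgproc/src/shapedescr.cpp:201: error: (-215:Assertion failed) count >= 0 && (depth == CV_32F || depth == CV_32S) in function 'minEnclosingCircle'
```

```bash
cat > m.py <<'E'
from h import *
def mec(a): 
    c,r=cv2.minEnclosingCircle(np.ascontiguousarray(a[:,:2],dtype=np.float32)); return np.round(c,1),round(r,1)
if __name__=='__main__':
  for n in('top','scene'):
    p=np.load(n+'_p.npy');d=np.load(n+'_d.npy');P=env.camera_params(n)
    hsv=cv2.cvtColor(p,cv2.COLOR_RGB2HSV)
    m=cv2.inRange(hsv,(105,150,40),(125,255,255))
    nn,l,s,c=cv2.connectedComponentsWithStats(m)
    for i in range(1,nn):
        if s[i,4]<500 or (n=='scene' and c[i][1]<150): continue
        v,u=np.where(l==i)
        X=pts(n,np.c_[u,v],P,depth=d[v,u])
        print(n,s[i],c[i].round(1),np.percentile(X[:,2],[5,50,95,99.5]).round(1))
        cn=max(cv2.findContours((l==i).astype(np.uint8),cv2.RETR_EXTERNAL,cv2.CHAIN_APPROX_NONE)[0],key=cv2.contourArea).reshape(-1,2)
        for z in(31,85): print('  z',z,mec(pts(n,cn,P,z=z)))
        for a,b in((57,72),(25,40),(78,90)):
            k=X[(X[:,2]>a)&(X[:,2]<b)]
            if len(k)>10: print('  band',a,b,len(k),mec(k),k[:,2].mean())
  p=np.load('top_p.npy')
  save('crop',np.hstack([cv2.resize(x,None,fx=3,fy=3,interpolation=2) for x in(p[190:290,210:340],p[170:270,420:550])]))
E
python3 m.py
```

```text
top [446 189  63  59 909] [486.4 215.4] [34.7 63.5 84.1 87.2]
  z 31 (array([ 544.2, -368.8]), 79.0)
  z 85 (array([ 538.7, -351.4]), 75.3)
  band 57 72 298 (array([ 541.2, -359.7]), 74.8) 64.99888529002386
  band 25 40 43 (array([ 539. , -352.6]), 63.3) 35.258728013243
  band 78 90 158 (array([ 538.7, -353.4]), 70.1) 82.08198809643366
top [ 241  210   61   61 2912] [271.4 240. ] [30.5 34.  61.4 69.1]
  z 31 (array([491.4, 125.9]), 73.3)
  z 85 (array([488.4, 119.8]), 69.9)
  band 57 72 146 (array([489.7, 125.9]), 15.8) 65.56495854289037
  band 25 40 2742 (array([491. , 125.7]), 73.3) 33.89325199263735
scene [ 126  174   71   62 2280] [161.6 203.6] [13.6 59.9 83.4 87.3]
  z 31 (array([ 523.8, -381. ]), 125.9)
  z 85 (array([ 578. , -322.8]), 115.1)
  band 57 72 641 (array([ 543.7, -349.1]), 78.3) 64.90006851299187
  band 25 40 256 (array([ 562.2, -330.8]), 57.3) 32.37433109769994
  band 78 90 353 (array([ 542.7, -351.8]), 71.7) 82.07324577529876
scene [ 336  234   74   53 2995] [372.7 259.5] [ 34.4  36.5  66.  659. ]
  z 31 (array([492. , 126.4]), 77.9)
  z 85 (array([549., 141.]), 71.2)
  band 57 72 193 (array([493.6, 128.4]), 17.0) 66.41469878427839
  band 25 40 2619 (array([494.1, 128.9]), 75.6) 36.37726702809814
```

View pics/crop.png

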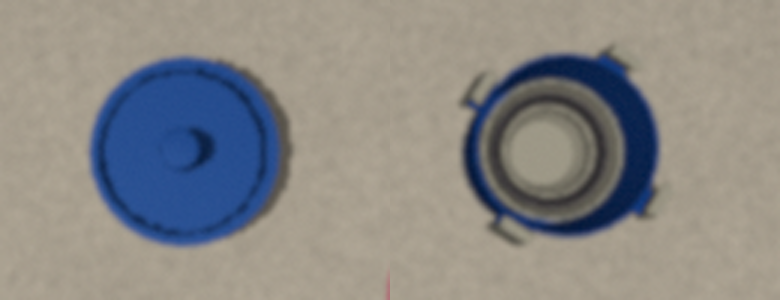

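The crop confirms it: blue lid with knob at left, blue tub with four white clips and nested tubs at right. Lid is at about (491.5,126.5), tub at about (540.5,-352.5).

```bash
cat > g.py <<'E'
from h import *
from scipy.spatial.transform import Rotation as Ro
def rel(*ws):
    s=env.state(); R=Ro.from_euler('xyz',s['tcp_rot']).as_matrix()
    for w in ws: print(w,'->',(R.T@(np.array(w)-s['eef_pos'])).round(1))
E
python3 -c "
from g import *
rel((530,-350,290),(491.5,126.5,240),(491.5,126.5,116))"
```

```text
(530, -350, 290) -> [ 381.  -116.7    1.9]
(491.5, 126.5, 240) -> [ 505.3 -578.3   52.3]
(491.5, 126.5, 116) -> [ 505.3 -578.1  176.3]
```

Emit:
play_rows(
  targets=[
    {"linear":[60,-18,0]},
    {"linear":[120,-36,0]},
    {"linear":[180,-55,0]},
    {"linear":[240,-73,0]},
    {"linear":[300,-92,0]},
    {"linear":[350,-110,2]},
    {"linear":[381,-150,2]},
    {"linear":[397,-210,5]},
    {"linear":[413,-270,10]},
    {"linear":[429,-330,15]},
    {"linear":[445,-390,20]},
    {"linear":[461,-450,30]},
    {"linear":[477,-510,40]},
    {"linear":[495,-555,52]},
    {"linear":[505,-578,52]},
    {"linear":[505,-578,52]},
    {"linear":[505,-578,52]},
    {"linear":[505,-578,52]},
  ],
  hand=95,
)

```text
validation failed for argument at $.ta...
```

Run:
```python
from g import *
P=env.camera_params('wrist'); p,d=env.read_camera('wrist'); save('w1',p)
m=cv2.inRange(cv2.cvtColor(p,cv2.COLOR_RGB2HSV),(105,130,30),(125,255,255))
v,u=np.where(m>0); X=pts('wrist',np.c_[u,v],P,depth=d[v,u])
from m import mec
for a,b in((62,72),(30,40)):
    k=X[(X[:,2]>a)&(X[:,2]<b)]; print(a,len(k),mec(k) if len(k)>5 else '')
print(env.state()['eef_pos'],env.state()['tcp_rot'])
rel((491.5,126.5,116))
```

```text
62 0 
30 0 
[ 210.66155465 -588.30284911  291.82841634] [-3.14081833e+00 -7.06388191e-05  3.43831768e-01]
(491.5, 126.5, 116) -> [ 505.3 -578.2  176.3]
```

View pics/w1.png

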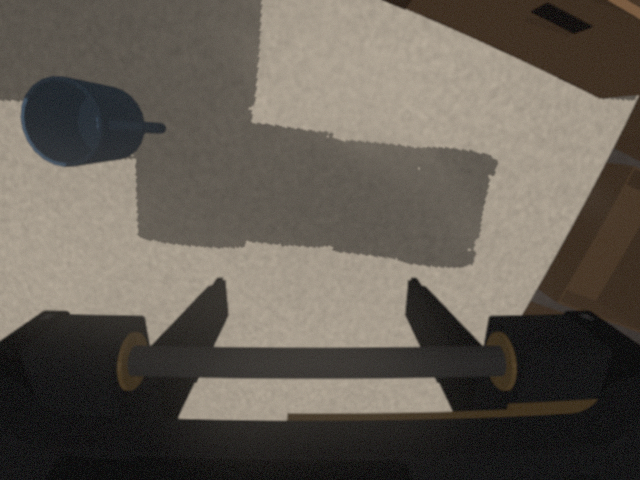

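The call was refused, so nothing moved: this picture shows only the start area, with the mug at (85,120). Rows probably need "turn" as well.

Emit:
play_rows(
  targets=[
    {"linear":[60,-18,0],"turn":0},
    {"linear":[120,-36,0],"turn":0},
    {"linear":[180,-55,0],"turn":0},
    {"linear":[240,-73,0],"turn":0},
    {"linear":[300,-92,0],"turn":0},
    {"linear":[350,-110,2],"turn":0},
    {"linear":[381,-150,2],"turn":0},
    {"linear":[397,-210,5],"turn":0},
    {"linear":[413,-270,10],"turn":0},
    {"linear":[429,-330,15],"turn":0},
    {"linear":[445,-390,20],"turn":0},
    {"linear":[461,-450,30],"turn":0},
    {"linear":[477,-510,40],"turn":0},
    {"linear":[495,-555,52],"turn":0},
    {"linear":[505,-578,52],"turn":0},
    {"linear":[505,-578,52],"turn":0},
    {"linear":[505,-578,52],"turn":0},
    {"linear":[505,-578,52],"turn":0},
  ],
  hand=95,
)

```text
t: 2.4
eef_pos: [491.4, 125.0, 240.3]
tcp_rot: [3.141, -0.0, 0.342]
ft_force: [0.3, -0.2, -0.8]
opening: 0.998
```

Run:
```python
from g import *
from m import mec
P=env.camera_params('wrist'); p,d=env.read_camera('wrist'); save('w2',p)
m=cv2.inRange(cv2.cvtColor(p,cv2.COLOR_RGB2HSV),(105,130,30),(125,255,255))
v,u=np.where(m>0); X=pts('wrist',np.c_[u,v],P,depth=d[v,u])
for a,b in((62,72),(30,40)):
    k=X[(X[:,2]>a)&(X[:,2]<b)]; print(a,len(k),mec(k) if len(k)>5 else '')
print(env.state()['eef_pos'],env.state()['tcp_rot'])
rel((491.5,126.5,116))
```

```text
62 1212 (array([493.2, 128.5]), 15.9)
30 18011 (array([493.2, 128.3]), 74.6)
[491.4198301  125.02443187 240.30115052] [ 3.14142606e+00 -1.04895940e-04  3.42386935e-01]
(491.5, 126.5, 116) -> [  0.6  -1.4 124.3]
```

View pics/w2.png

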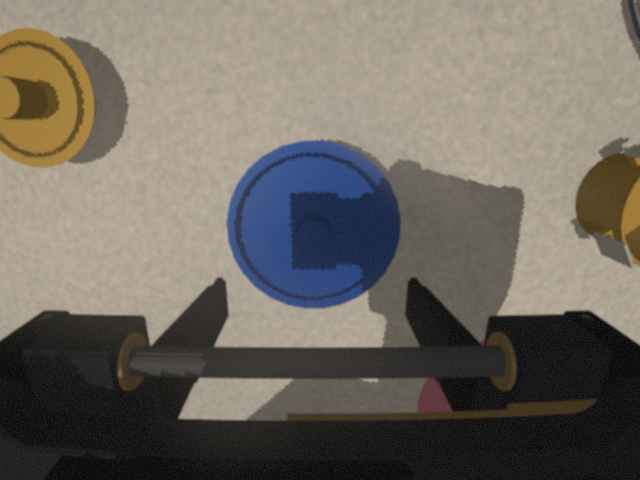

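The wrist view shows the blue lid at (313,223) between the fingers. All three cameras put it at about (493,128), so I'll go down and grip.

Emit:
play_rows(
  targets=[
    {"linear":[2,-2,40],"turn":0},
    {"linear":[2,-2,80],"turn":0},
    {"linear":[2,-2,105],"turn":0},
    {"linear":[2,-2,118],"turn":0},
    {"linear":[2,-2,124],"turn":0},
    {"linear":[2,-2,124],"turn":0},
    {"linear":[2,-2,124],"turn":0},
  ],
)

```text
t: 3.32
eef_pos: [492.8, 128.5, 117.0]
tcp_rot: [3.141, -0.001, 0.344]
ft_force: [1.1, -0.2, 0.5]
opening: 0.999
```

Emit:
play_rows(
  targets=[
    {"linear":[0,0,0],"turn":0},
    {"linear":[0,0,0],"turn":0},
    {"linear":[0,0,0],"turn":0},
    {"linear":[0,0,0],"turn":0},
    {"linear":[0,0,0],"turn":0},
    {"linear":[0,0,0],"turn":0},
    {"linear":[0,0,0],"turn":0},
    {"linear":[0,0,0],"turn":0},
  ],
  hand=20,
)

```text
t: 4.32
eef_pos: [492.5, 128.5, 116.2]
tcp_rot: [3.142, 0.0, 0.344]
ft_force: [-1.0, -0.3, -0.4]
opening: 0.333
```

Gripped at 31.7 mm, matching the knob's 32 mm. Next: lift and carry to above the tub.

Emit:
play_rows(
  targets=[
    {"linear":[0,0,-15],"turn":0},
    {"linear":[0,0,-50],"turn":0},
    {"linear":[0,0,-95],"turn":0},
    {"linear":[0,0,-135],"turn":0},
    {"linear":[-3,12,-150],"turn":0},
    {"linear":[-11,45,-150],"turn":0},
    {"linear":[-22,90,-150],"turn":0},
    {"linear":[-34,136,-150],"turn":0},
    {"linear":[-46,184,-150],"turn":0},
    {"linear":[-58,232,-150],"turn":0},
    {"linear":[-70,280,-150],"turn":0},
    {"linear":[-82,328,-150],"turn":0},
    {"linear":[-94,376,-150],"turn":0},
    {"linear":[-105,420,-150],"turn":0},
    {"linear":[-113,452,-150],"turn":0},
    {"linear":[-117,469,-150],"turn":0},
    {"linear":[-117,469,-150],"turn":0},
    {"linear":[-117,469,-150],"turn":0},
  ],
)

```text
t: 6.58
eef_pos: [540.3, -351.4, 266.2]
tcp_rot: [-3.141, 0.0, 0.344]
ft_force: [-0.5, 0.2, -0.7]
opening: 0.331
```

Run:
```python
from g import *
from m import mec
print(env.state()['eef_pos'],env.state()['opening'],env.state()['ft_force'])
for n in('wrist','scene','top'):
    P=env.camera_params(n); p,d=env.read_camera(n); save('c_'+n,p)
    m=cv2.inRange(cv2.cvtColor(p,cv2.COLOR_RGB2HSV),(105,130,30),(125,255,255))
    v,u=np.where((m>0)&(d>0)); X=pts(n,np.c_[u,v],P,depth=d[v,u])
    s=(np.hypot(X[:,0]-540,X[:,1]+352)<110)
    for a,b in((78,90),(176,190),):
        k=X[s&(X[:,2]>a)&(X[:,2]<b)]; print(n,a,len(k),mec(k) if len(k)>5 else '')
    k=X[s&(X[:,2]>165)&(X[:,2]<205)]
    if len(k)>100:
        A=np.c_[k[:,:2]-k[:,:2].mean(0),np.ones(len(k))]; print('plane',np.linalg.lstsq(A,k[:,2],rcond=None)[0])
```

```text
[ 540.33783864 -351.40037929  266.15871113] 0.33132794470573196 [-0.51793677  0.15974555 -0.71623249]
wrist 78 0 
wrist 176 33610 (array([ 540.9, -351.1]), 75.5)
plane [-3.28161183e-03 -3.36466658e-04  1.85943801e+02]
scene 78 337 (array([ 542.3, -351.5]), 72.8)
scene 176 1709 (array([ 544.2, -349. ]), 74.0)
plane [-4.12134648e-02 -4.56239464e-02  1.85548540e+02]
top 78 46 (array([ 542.2, -315.1]), 55.8)
top 176 1076 (array([ 539.5, -346.7]), 75.1)
plane [-2.19642042e-03  1.02606111e-03  1.84741664e+02]
```

View pics/c_scene.png

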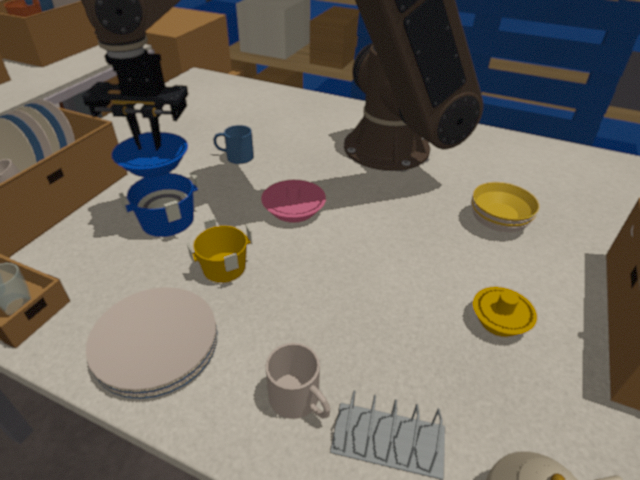

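View pics/c_wrist.png

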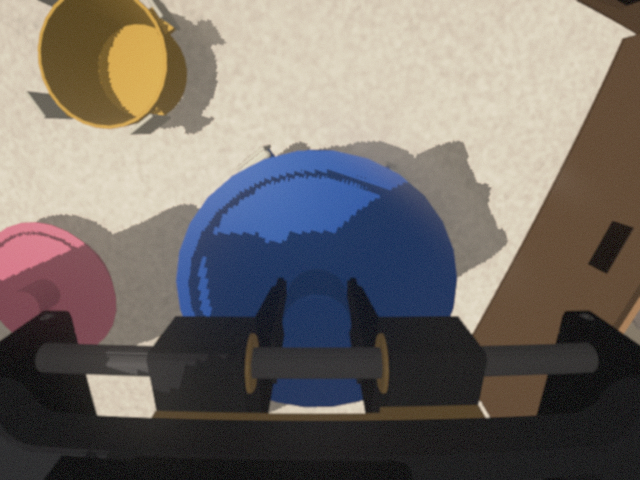

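The lid hangs level in the grip (tilt under 0.2° from the wrist) and centred over the tub. The plug should enter at TCP z≈200, the clips stop it at about 179, and it seats at about 172.

Emit:
play_rows(
  targets=[
    {"linear":[0,1,25],"turn":0},
    {"linear":[0,1,45],"turn":0},
    {"linear":[0,1,57],"turn":0},
    {"linear":[0,1,64],"turn":0},
    {"linear":[0,1,69],"turn":0},
    {"linear":[0,1,73],"turn":0},
    {"linear":[0,1,77],"turn":0},
    {"linear":[0,1,80],"turn":0},
    {"linear":[0,1,82],"turn":0},
    {"linear":[0,1,83],"turn":0},
    {"linear":[0,1,83],"turn":0},
    {"linear":[0,1,83],"turn":0},
  ],
)

```text
t: 8.22
eef_pos: [540.8, -353.4, 183.3]
tcp_rot: [3.141, -0.0, 0.344]
ft_force: [0.3, 0.3, -0.2]
opening: 0.334
```

No contact force yet. I'll press on in small steps.

Emit:
play_rows(
  targets=[
    {"linear":[0,0,1],"turn":0},
    {"linear":[0,0,2],"turn":0},
    {"linear":[0,0,3],"turn":0},
    {"linear":[0,0,4],"turn":0},
    {"linear":[0,0,4.5],"turn":0},
    {"linear":[0,0,4.5],"turn":0},
  ],
)

```text
t: 8.98
eef_pos: [541.0, -353.4, 178.9]
tcp_rot: [3.141, -0.0, 0.344]
ft_force: [2.7, 0.9, 3.5]
opening: 0.33
```

Emit:
play_rows(
  targets=[
    {"linear":[0,0,0.5],"turn":0},
    {"linear":[0,0,1],"turn":0},
    {"linear":[0,0,1.5],"turn":0},
    {"linear":[0,0,1.5],"turn":0},
  ],
)

```text
t: 9.48
eef_pos: [540.5, -353.3, 176.7]
tcp_rot: [-3.141, 0.001, 0.344]
ft_force: [1.5, 1.3, -1.3]
opening: 0.33
```

Emit:
play_rows(
  targets=[
    {"linear":[0,0,1],"turn":0},
    {"linear":[0,0,2],"turn":0},
    {"linear":[0,0,3],"turn":0},
    {"linear":[0,0,3],"turn":0},
  ],
)

```text
t: 9.98
eef_pos: [540.8, -353.4, 174.2]
tcp_rot: [3.142, 0.0, 0.344]
ft_force: [0.2, 0.7, -2.1]
opening: 0.331
```

Emit:
play_rows(
  targets=[
    {"linear":[0,0,0.5],"turn":0},
    {"linear":[0,0,1],"turn":0},
    {"linear":[0,0,1.5],"turn":0},
    {"linear":[0,0,1.5],"turn":0},
  ],
)

```text
t: 10.48
eef_pos: [540.8, -353.4, 173.5]
tcp_rot: [3.141, -0.0, 0.344]
ft_force: [-1.9, 1.2, 7.0]
opening: 0.329
```

Emit:
play_rows(
  targets=[
    {"linear":[0,0,0.5],"turn":0},
    {"linear":[0,0,0.5],"turn":0},
    {"linear":[0,0,1],"turn":0},
    {"linear":[0,0,1],"turn":0},
    {"linear":[0,0,1],"turn":0},
  ],
)

```text
t: 11.1
eef_pos: [540.9, -353.5, 173.5]
tcp_rot: [3.14, -0.001, 0.344]
ft_force: [-3.9, 4.6, 14.1]
opening: 0.334
```

Emit:
play_rows(
  targets=[
    {"linear":[0,0,0.5],"turn":0},
    {"linear":[0,0,1],"turn":0},
    {"linear":[0,0,1],"turn":0},
    {"linear":[0,0,1],"turn":0},
  ],
)

```text
t: 11.6
eef_pos: [540.9, -353.4, 173.4]
tcp_rot: [3.14, -0.001, 0.344]
ft_force: [-5.8, 5.3, 22.6]
opening: 0.331
```

```bash
cat > chk.py <<'E'
from g import *
from m import mec
import sys
print(env.state()['eef_pos'],env.state()['ft_force'])
for n in('wrist','scene','top'):
    P=env.camera_params(n); p,d=env.read_camera(n); save(sys.argv[1]+'_'+n,p)
    m=cv2.inRange(cv2.cvtColor(p,cv2.COLOR_RGB2HSV),(105,130,30),(125,255,255))
    v,u=np.where((m>0)&(d>0)); X=pts(n,np.c_[u,v],P,depth=d[v,u])
    r=np.hypot(X[:,0]-541,X[:,1]+353)
    k=X[(r>22)&(r<68)&(X[:,2]>80)&(X[:,2]<115)]
    if len(k)>50:
        A=np.c_[k[:,:2]-[541,-353],np.ones(len(k))]; print(n,len(k),'plane',np.linalg.lstsq(A,k[:,2],rcond=None)[0].round(4),np.median(k[:,2]))
    if n=='scene': save(sys.argv[1]+'_crop',cv2.resize(p[130:250,90:230],None,fx=5,fy=5,interpolation=2))
E
python3 chk.py s1
```

```text
[ 540.92205562 -353.44395774  173.38763134] [-5.75944302  5.31281597 22.55190746]
wrist 26797 plane [-1.00000e-04  0.00000e+00  9.30533e+01] 93.02109303712422
scene 1273 plane [-4.00000e-03 -4.90000e-03  9.37602e+01] 93.57935257949157
top 654 plane [-1.00000e-04  3.00000e-04  9.18499e+01] 91.91538068278362
```

View pics/s1_crop.png

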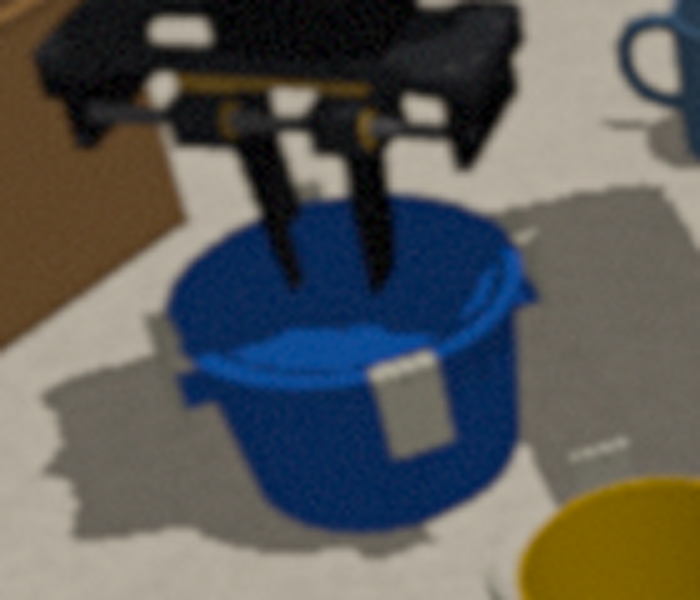

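View pics/s1_wrist.png

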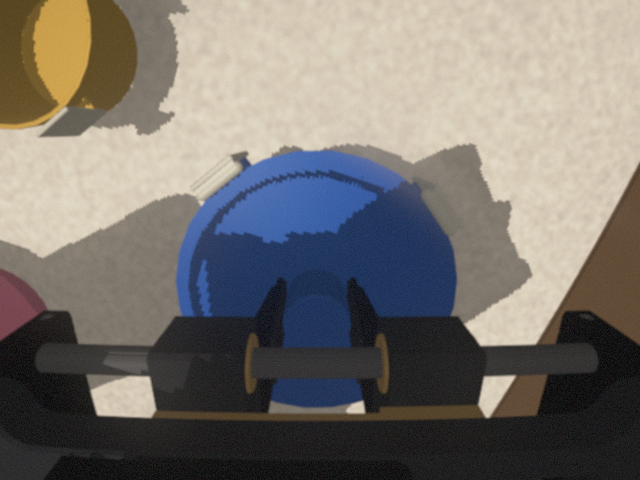

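The scene crop shows the lid down in the tub, with the front clip at crop (410,400) lapping the disc edge. The disc top is at 92–93 mm (92 when seated, 99 when stopped by the clips), level in all views, and a 22 N press moved it no further. I'll ease off and release.

Emit:
play_rows(
  targets=[
    {"linear":[0,0,-1],"turn":0},
    {"linear":[0,0,-2],"turn":0},
    {"linear":[0,0,-2.5],"turn":0},
    {"linear":[0,0,-2.5],"turn":0},
  ],
)

```text
t: 12.25
eef_pos: [540.9, -353.5, 173.5]
tcp_rot: [3.141, -0.0, 0.344]
ft_force: [-0.4, 2.5, 6.1]
opening: 0.334
```

Emit:
play_rows(
  targets=[
    {"linear":[0,0,0],"turn":0},
    {"linear":[0,0,0],"turn":0},
    {"linear":[0,0,0],"turn":0},
    {"linear":[0,0,0],"turn":0},
    {"linear":[0,0,0],"turn":0},
    {"linear":[0,0,0],"turn":0},
  ],
  hand=75,
)

```text
t: 13.0
eef_pos: [540.8, -353.4, 173.2]
tcp_rot: [3.141, 0.0, 0.344]
ft_force: [-0.2, 0.4, -0.2]
opening: 0.784
```

Emit:
play_rows(
  targets=[
    {"linear":[0,0,-10],"turn":0},
    {"linear":[0,0,-30],"turn":0},
    {"linear":[0,0,-60],"turn":0},
    {"linear":[0,0,-100],"turn":0},
    {"linear":[0,0,-120],"turn":0},
    {"linear":[-40,0,-120],"turn":0},
    {"linear":[-80,0,-120],"turn":0},
    {"linear":[-80,0,-120],"turn":0},
    {"linear":[-80,0,-120],"turn":0},
  ],
)

```text
t: 14.12
eef_pos: [465.8, -380.4, 293.9]
tcp_rot: [3.141, -0.001, 0.343]
ft_force: [0.0, 0.6, 0.2]
opening: 0.791
```

```bash
python3 chk.py s2
```

```text
[ 465.84871775 -380.43221658  293.93437813] [0.00799448 0.5603967  0.20038491]
wrist 16233 plane [5.00000e-04 0.00000e+00 9.31174e+01] 93.10747463018674
scene 1386 plane [-1.40000e-03 -2.40000e-03  9.36601e+01] 93.6688825579223
top 2438 plane [-2.20000e-03 -6.00000e-04  9.19738e+01] 91.98875629145437
```

View pics/s2_crop.png

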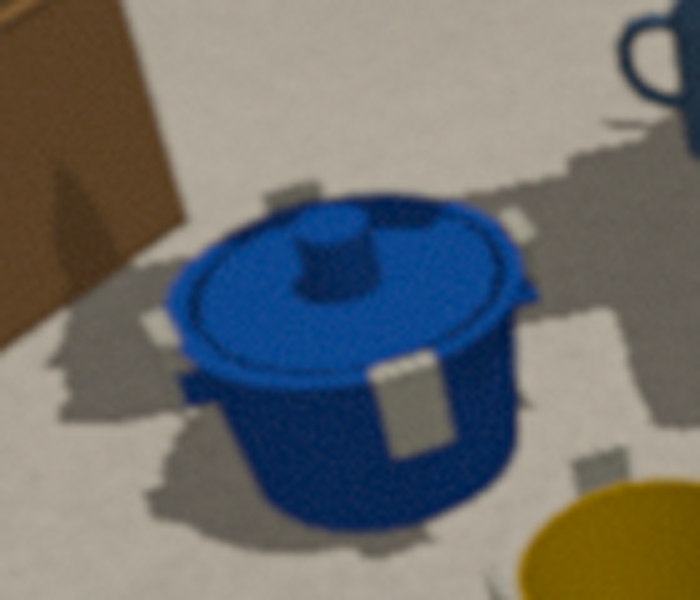

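View pics/s2_wrist.png

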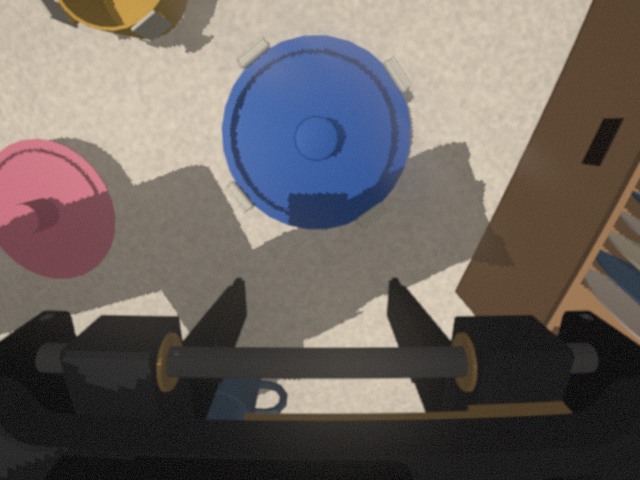

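The lid sits level, with clips visible around it at crop (293,195), (518,222), (160,328) and (410,400). The disc top is still at 92–93.7 mm after release, so I'm handing the job in.

```bash
python3 -c "
from cell import env
print(env.job_done(), env.state()['t'])"
```

```text
the job is handed in; nothing more can be done
the job is handed in; nothing more can be done
```

The blue lid is on the blue tub, pressed down and seated, and the gripper has let go and moved clear. I gripped the lid by its knob, lowered it level onto the tub and pressed with up to about 23 N. The robot's clock read about 14 s at the last checks, before hand-in.

- **Seating:** after release the disc top measured 93.1 mm (wrist), 93.7 mm (scene) and 92.0 mm (top). Fully seated should read 92 mm; held up by the clips it would read 99 mm. The 1–2 mm spread between cameras is within the calibration.
- **Level and clips:** measured tilt was under about 0.2° in every view. All four clips are visible around the edge, but only the front one can be seen lapping over the disc. For the other three I rely on the height and level readings.
- **Force reading:** I saw no clear snap. The force read 3.5 N at the clip height, dropped to about zero as the lid went down the last 7 mm, then rose at the seat.
- **Other items:** I did not touch the yellow lid, the yellow tub or the pink look-alike lid.
- **Refused move:** the first move call was refused because I left out the "turn" values. Nothing moved.

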